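# Reset the portion gauge and clamp its sliding leg

### The job

Take the orange setting block out of the portion gauge and put it back in its own orange-edged holder, seated on the holder's floor. Then take hold of the black cam lever on the grey sliding leg, bring the leg to the red mark so that its white line meets the mark's line, and while holding it there slide the lever fully closed towards the catch. Do not let go: finish while still holding the lever with the leg on the mark (a spring pulls the leg back otherwise), and leave the mark and the other things on the worktop where they are.

Things in the scene. Friction and masses are not known exactly. Their poses are not given: they have to be found in the camera images.
- block_orange_mid (a point): Centre of the loose orange setting block with a white band, 34 (its x) x 60 (its y) x 55 mm (z), 120 g. At the start it stands on the bed of the gauge (bed top 12 mm above the worktop), in the leg's way between the leg and the end stop, with its axes nearly along the gauge's; leg block and end stop are only 34 mm high, so it can be pinched across its 34 mm from above. Origin half-way up (27.5 mm over its underside).
- holder_orange_floor (a point): Centre of the inner floor (5 mm above the worktop) of the fixed light-wood holder with orange edges: outside 50 (x) x 76 (y) x 22 mm high, pocket 40 (x) x 66 (y) x 17 mm deep. Axes: x and y along the sides of the pocket, z up. The block fits with its 60 mm side along y, either way round; seated, its centre is 27.5 mm above this point.
- holder_blue_floor (a point): The same point of the holder with blue edges, same sizes, which is empty (its block is away) and must not be used.
- block_green_mid (a point): Centre of the loose green setting block, same size as the orange one, which stands in the green-edged holder and stays there.
- gauge: The fixed portion gauge: an aluminium bed 90 (x) x 220 (y) x 12 mm with dark end blocks. Origin on the worktop, under the middle of the leg's track. Its y axis is the direction in which the leg slides out, its x axis the direction in which the cam lever closes, z up. The spring end block (90 x 14 mm, 34 mm high) is centred at y = -94 mm, the end stop (110 x 16 mm, 34 mm high) at y = +76 mm.
- leg (a joint): How far the sliding leg (grey block across the bed, 112 x 40 mm, its top 34 mm above the worktop) has been drawn out along the gauge's y axis from its spring end, m, 0 to 0.110; it starts at 0. A spring pulls it back with 2 N at 0 to about 4 N at 0.1; friction 1 N. The leg does not lock by itself, even with the cam closed: it must be held.
- leg_line (a point): Near (-x) end of the white line on top of the sliding leg, at the leg's middle, 57 mm from its centre towards the gauge's -x. Axes as the gauge's.
- mark_line (a point): The line of the red mark on the near edge of the gauge (a thin stiff clip, 10 mm wide, its top 11 mm above the worktop, under the height of the leg; leave it where it is), 60 to 100 mm out from where the leg starts. Axes as the gauge's. The leg is on the mark when leg_line and mark_line have the same position along the gauge's y axis.
- cam (a joint): How far the cam lever has slid on the leg along the gauge's x axis, away from the robot, m: about 0 open (as at the start), 0.030 fully closed at its stop. It moves with 3 N of friction and stays where it is left on the leg.
- cam_tab (a point): Centre of the upright black tab of the cam lever, 24 (gauge x) x 14 (gauge y) x 43 mm high, its top 82 mm above the worktop, its foot 39 mm above. It stands on the leg, slides along gauge x on it and travels with it along gauge y; pinch it across its 14 mm. A dark catch (8 x 30 mm, top 40 mm above the worktop) stands on the leg 41 mm from the leg's centre towards the gauge's +x; at closed the tab's far face is 4 mm short of it. Axes as the gauge's.
- spice_jar: Spice jar with a black cap, 45 mm across, 105 mm high; origin at its underside. Leave alone.
- bun_a: Choux bun, 69 x 80 x 53 mm; origin at its underside. Leave alone.
- bun_b: Choux bun, 87 x 89 x 60 mm; origin at its underside. Leave alone.
- dish: Small clear plastic dish, 74 mm across, 24 mm high; origin at its underside. Leave alone.
Not all that is in view belongs to the job. Leave any purple look-alike of the part that bears block_orange_mid alone.

How it is judged:
On the way, in this order (a step that is already met when the one before it is completed fails the run):
1. the orange block is seated in the orange holder and let go (horizontal distance between block_orange_mid and holder_orange_floor below 0.006 m and height (world z) of block_orange_mid below 0.037 m and angle between block_orange_mid's own z axis and vertical below 0.08 rad and contact force between the fingers and block_orange below 0.2 N), for 0.2 s.
2. the leg is held on the mark, cam lever still open (y of leg_line in the frame of mark_line between -0.004 and 0.004 m and contact force between the fingers and leg above 2 N and value of joint cam below 0.012 m), for 0.2 s.
3. the cam lever is closed with the leg held on the mark (y of leg_line in the frame of mark_line between -0.004 and 0.004 m and contact force between the fingers and leg above 2 N and value of joint cam above 0.026 m), for 0.2 s.
At the end, for the whole second after the job is handed in: The orange block stands seated in the orange holder (centre within 6 mm of the pocket's, in plan); the leg's line is within 4 mm of the mark's line; the cam lever is within 4 mm of fully closed; the gripper still is at the lever, holding it (over 2 N), and the leg is at rest (all of step 3 and distance between the grasp point and cam_tab below 0.035 m and horizontal distance between block_orange_mid and holder_orange_floor below 0.006 m and height (world z) of block_orange_mid below 0.037 m and angle between block_orange_mid's own z axis and vertical below 0.08 rad and velocity of joint leg between -0.01 and 0.01 m/s); the arm keeps its last pose, push and grip.
It fails at once if the cam lever is slid closed (past half-way) while the leg is more than 8 mm off the mark (value of joint cam above 0.016 m and (y of leg_line in the frame of mark_line above 0.008 m or y of leg_line in the frame of mark_line below -0.008 m)).
It fails at once if the red mark is shifted along the gauge by more than 5 mm (distance of mark_line from where it was at the start of the episode above 0.005 m).
It fails at once if the green block or another bystander is moved by more than 20 mm (distance of any of block_green_mid, spice_jar, bun_a, bun_b, dish from where it was at the start of the episode above 0.02 m).
It also fails if it takes over 51 s, if anything falls off the work surface, if the arm or the gripper's body presses on something with over 40 N, if the wrist force passes 120 N, or if a joint passes its speed limit or range.

### The arm

A 6-joint arm with a two-finger parallel gripper is mounted at the origin on a cart in front of the work surface, level with it; the furniture and walls round the work are solid. World frame = base frame: x ahead of the robot, y to its left, z up, the work surface at z = 0. Lengths are in m, angles in rad, forces in N, time in s.
With the tool pointing down it reaches from about 0.275 to 0.875 m from the base axis. Payload 12.5 kg.
Tool frame: the origin (TCP) lies on the centre line of the jaws, within the pads' length; the fingertips stand r.finger_overhang ahead of it and the grasp point (between the pads) lies 3 mm ahead of it (r.finger_overhang is the distance from the TCP to the fingertips, in m); z points along the fingers, y is the direction in which the jaws open and shut (so a half turn about z gives the same grasp; the last joint's range is limited). The gripper opens to 85 mm and grips with 20 to 120 N. Pads are 22 mm wide; open, the fingers measure 114 mm over their backs; the gripper's body (76 mm by 85 mm) begins 54 mm behind the grasp point. The pads swing forward as they close: fully open they stand 13 mm farther back than shut.
Start: joints at [-1.308, 0.351, 1.652, -0, 1.139, -0.085], TCP at [0.187, -0.517, 0.253] pointing down, gripper open.
Joint ranges: [-2.75, 2.75], [-0.79, 2.1], [0.01, 2.65], [-1.57, 4.71], [0.07, 3.14], [-2.87, 2.87]. Speed limits (rad/s): [2.22, 2.22, 2.79, 3.14, 3.14, 3.14].

### API

Orientations are given as a unit quaternion [x, y, z, w].
In Python, from cell import r, optics gives the robot as it stands. The module is installed in compiled form; this text tells all that it offers. Calls block until the motion is done:
- r.move_to(position, orientation): joint-space move of the TCP to a pose.
- r.move_linear(position, rot=None, vel=0.15): straight line of the TCP; rot=None keeps the orientation; vel is the mean speed in m/s.
- r.set_joints(angles): joint-space move.
- r.set_gripper(opening, squeeze=None): opening from 0.0 (shut) to 1.0 (fully open); squeeze is the grip in N (None keeps the last); returns when the fingers have stopped.
- r.sleep(seconds).
- r.inverse_kinematics(position, orientation): joint angles nearest the present ones, or None.
- optics.get_image(name): name is "side" or "top"; returns a dict with "pixels" (400x640x3 uint8, red, green, blue), "depth" (400x640 float32, m along the optical axis (not along the pixel's ray), 0 where there is no reading), "fx", "fy", "cx", "cy" (pixels), "camera_from_world" (4x4, takes a point from world to camera coordinates). Camera axes: x right, y down, z forward; pixel columns grow to the right and rows downward; lengths in m; the calibration is good to about 2 mm. A picture is of the moment at which its call begins.
A pose or a line that the arm cannot do raises r.PlanningError and nothing moves.
- r.hand_in(): hands the job in, once; it reports no verdict.
Readings, each from a call of its own:
- r.current_t(): time.
- r.current_q(): joint angles.
- r.current_qvel(): joint speeds.
- r.current_effort(): joint torques, N m.
- r.current_tool_pos(): TCP position.
- r.current_ee_rot(): TCP orientation.
- r.current_contact_force(): force on the tool from outside, world axes, zero at the start.
- r.current_torque(): the same for the moment, N m.
- r.current_opening(): opening from 0.0 (shut) to 1.0 (fully open).
Only numpy, scipy, OpenCV 4.12 (cv2) and the standard library are available. Lean on these libraries where they do the work, as an engineer would, in place of code of your own. Each camera call takes 0.05 s, during which the arm holds its last target.

## Working session

There is one attempt and no reset: what is moved stays moved. The work goes in short steps, each a Python script; the robot and the scene stay as the last script left them, time stands still between calls to the robot, and variables do not carry over. Pictures are saved under pics/ and viewed, and the job is handed in when it is done.

```bash
mkdir -p pics
cat > h.py <<'E'
import numpy as np, cv2, pickle
from cell import r, optics
def snap(n,tag):
    d=optics.get_image(n); pickle.dump(d,open(f'{tag}_{n}.pkl','wb'))
    cv2.imwrite(f'pics/{tag}_{n}.png',d['pixels'][...,::-1]); return d
def world(d):
    v,u=np.mgrid[0:400,0:640]; z=d['depth']
    p=np.stack([(u-d['cx'])/d['fx']*z,(v-d['cy'])/d['fy']*z,z,np.ones_like(z)],-1)
    w=(p@np.linalg.inv(d['camera_from_world']).T)[...,:3]; w[z==0]=np.nan; return w
E
python3 - <<'E'
from h import *
for n in('top','side'):
    d=snap(n,'a'); T=np.linalg.inv(d['camera_from_world']); print(n,d['fx'],T[:3,3].round(3),T[:3,2].round(3))
print(r.finger_overhang,r.current_t(),r.current_ee_rot(),r.current_opening())
E
```

```text
top 373.012021424248 [0.385 0.028 1.091] [ 0.186  0.009 -0.983]
side 455.924011813515 [-0.027  1.068  0.586] [ 0.467 -0.797 -0.384]
0.022 0.1 [ 9.84921212e-01  1.73002653e-01 -4.56358897e-05 -5.35645105e-04] 0.9968845948484819
```

View pics/a_top.png

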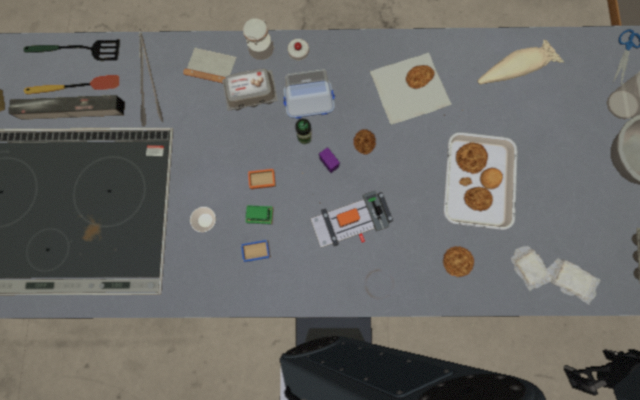

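View pics/a_side.png

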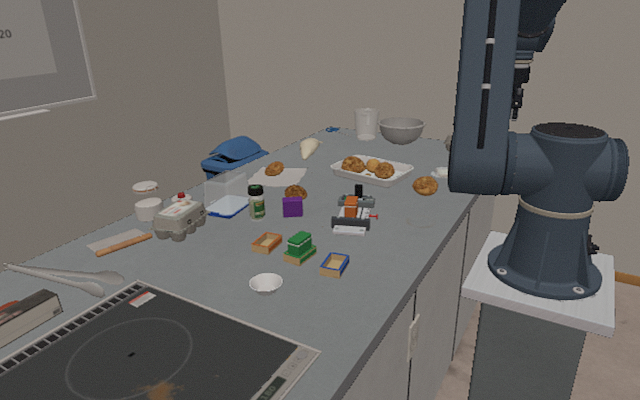

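Run:
```python
from h import *
d=cv2.imread('pics/a_top.png')
cv2.imwrite('pics/c1.png',cv2.resize(d[180:260,300:410],None,fx=7,fy=7,interpolation=cv2.INTER_CUBIC))
cv2.imwrite('pics/c2.png',cv2.resize(d[140:270,230:350],None,fx=4.5,fy=4.5,interpolation=cv2.INTER_CUBIC))
d=cv2.imread('pics/a_side.png')
cv2.imwrite('pics/c3.png',cv2.resize(d[170:285,240:400],None,fx=5,fy=5,interpolation=cv2.INTER_CUBIC))
```

```text
(no output)
```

View pics/c1.png

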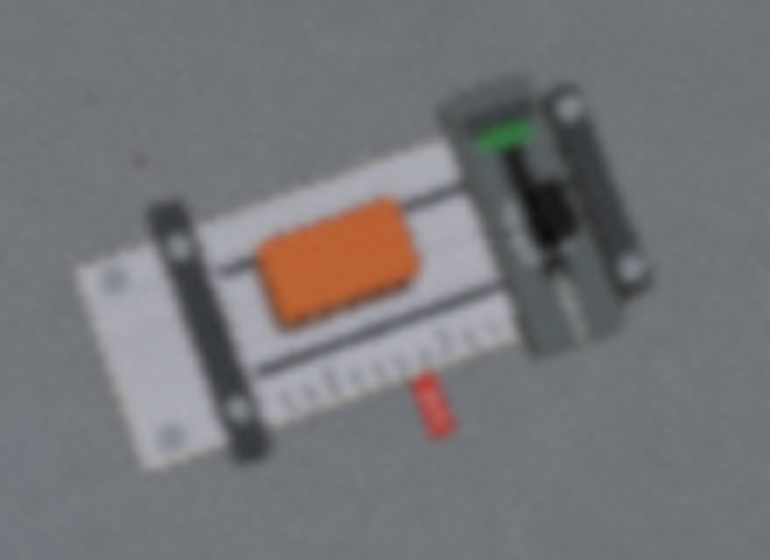

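View pics/c2.png

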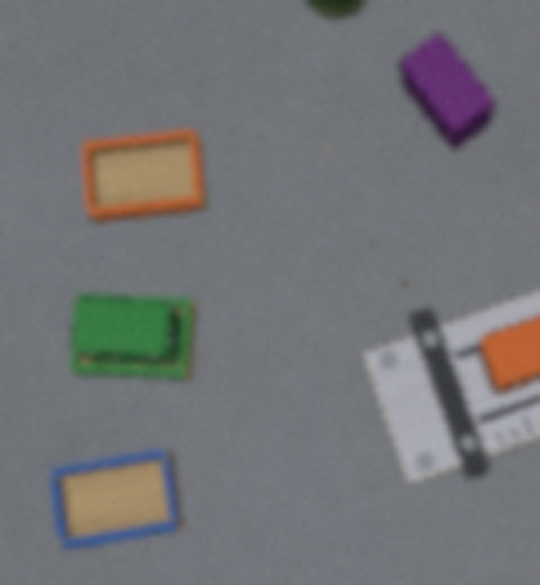

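View pics/c3.png

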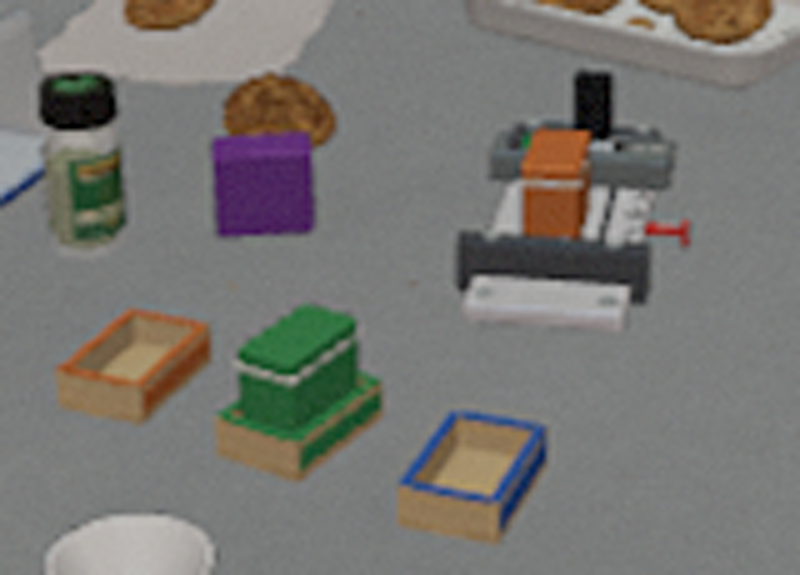

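```bash
cat >> h.py <<'E'
def ray(d,u,v,z):
    T=np.linalg.inv(d['camera_from_world']); u=np.asarray(u,float);v=np.asarray(v,float)
    w=np.stack([(u-d['cx'])/d['fx'],(v-d['cy'])/d['fy'],np.ones_like(u)],-1)@T[:3,:3].T
    return T[:3,3]+w*((z-T[2,3])/w[...,2])[...,None]
def proj(d,p):
    p=np.atleast_2d(p); c=p@d['camera_from_world'][:3,:3].T+d['camera_from_world'][:3,3]
    return np.stack([c[:,0]/c[:,2]*d['fx']+d['cx'],c[:,1]/c[:,2]*d['fy']+d['cy']],-1)
E
python3 - <<'E'
from h import *
d=pickle.load(open('a_top.pkl','rb'))
def cr(pts,z): 
    p=(np.array(pts,float)+.5)/7-.5; return ray(d,p[:,0]+300,p[:,1]+180,z)
es=cr([(150,205),(185,200),(268,450),(235,460)],.034); sp=cr([(550,92),(582,85),(648,287),(618,295)],.034)
be=cr([(80,268),(150,468)],.012)
print('es',es[:,:2].round(4),es.mean(0));print('sp',sp[:,:2].round(4),sp.mean(0))
v=es.mean(0)-sp.mean(0);L=np.linalg.norm(v);print('len',L,'yaw of gauge y',np.degrees(np.arctan2(v[1],v[0])))
print('bed end',be,np.degrees(np.arctan2(*(be[0]-be[1])[1::-1])))
o=sp.mean(0)+v*94/170; print('origin',o)
print('line near end',cr([(585,338)],.034),'tab',cr([(548,213)],.082),'mark far',cr([(425,378)],.011),'near',cr([(444,435)],.011))
W=world(d); hsv=cv2.cvtColor(d['pixels'],cv2.COLOR_RGB2HSV)
def mask(h0,h1,box,s=120):
    m=(hsv[...,0]>=h0)&(hsv[...,0]<=h1)&(hsv[...,1]>s); b=np.zeros_like(m); b[box[1]:box[3],box[0]:box[2]]=1; return m&b
for n,h,box in(('blk',(3,16),(330,200,370,232)),('hold',(3,16),(240,160,285,195))):
    m=mask(*h,box); v,u=np.nonzero(m); print(n,len(u),np.percentile(W[m][:,2],[5,50,95]))
    z=.067 if n=='blk' else .022
    p=ray(d,u,v,z)[:,:2]; c,s,a=cv2.minAreaRect((p*1000).astype(np.float32)); print(c,s,a)
print(hsv[217,348],hsv[171,260])
E
```

```text
es [[ 0.5516  0.0435]
 [ 0.5536  0.0291]
 [ 0.4516 -0.0036]
 [ 0.4477  0.0097]] [0.50112816 0.01968443 0.034     ]
sp [[ 0.5977 -0.1217]
 [ 0.6005 -0.1349]
 [ 0.5166 -0.1588]
 [ 0.5134 -0.1465]] [ 0.55704863 -0.14046807  0.034     ]
len 0.16963467035847438 yaw of gauge y 109.24767632630044
bed end [[0.52875167 0.0730607  0.012     ]
 [0.44589667 0.04424717 0.012     ]] 19.175552836057463
origin [ 0.5261279  -0.05191316  0.034     ]
line near end [[ 0.49596658 -0.13250521  0.034     ]] tab [[ 0.5399022  -0.11251383  0.082     ]] mark far [[ 0.48222378 -0.06945649  0.011     ]] near [[ 0.45875466 -0.07670925  0.011     ]]
blk 248 [nan nan nan]
(523.0464477539062, -31.018810272216797) (32.714168548583984, 58.57029342651367) 19.645713806152344
hold 198 [nan nan nan]
(645.69677734375, 219.42111206054688) (52.415565490722656, 75.26128387451172) 6.08186149597168
[ 10 183 187] [ 10 163 160]
```

```bash
cat > ov.py <<'E'
from h import *
def box(cx,cy,yaw,lx,ly,z0,z1):
    c,s=np.cos(yaw),np.sin(yaw); P=[]
    for z in(z0,z1):
        for a,b in((-1,-1),(1,-1),(1,1),(-1,1)):
            x,y=a*lx/2,b*ly/2; P.append((cx+c*x-s*y,cy+s*x+c*y,z))
    return np.array(P)
def draw(d,boxes,crop,f,name):
    x0,y0,x1,y1=crop; im=cv2.resize(d['pixels'][y0:y1,x0:x1,::-1],None,fx=f,fy=f,interpolation=cv2.INTER_CUBIC)
    for b,col in boxes:
        q=((proj(d,b)-[x0,y0]+.5)*f-.5)
        for i in range(4):
            for e in((i,(i+1)%4),(4+i,4+(i+1)%4),(i,i+4)):
                cv2.line(im,*[tuple(int(t) for t in np.round(q[k])) for k in e],col,1,cv2.LINE_AA)
    cv2.imwrite(name,im)
def gbox(g,x,y,lx,ly,z0,z1):
    c,s=np.cos(g[2]),np.sin(g[2]); return box(g[0]+c*x-s*y,g[1]+s*x+c*y,g[2],lx,ly,z0,z1)
E
python3 - <<'E'
from ov import *
g=(.5261,-.0519,np.radians(19.2))
B=[(gbox(g,0,-94,90,14,.012,.034) ,0)][:0]
m=.001
B+=[(gbox(g,0,-94*m,.09,.014,.012,.034),(0,255,255)),(gbox(g,0,76*m,.11,.016,.012,.034),(0,255,255)),(gbox(g,0,.009,.09,.22,0,.012),(255,255,0))]
B+=[(box(.523,-.031,np.radians(19.6),.034,.06,.012,.067),(255,0,0)),(box(.6457,.2194,np.radians(6.1),.05,.076,0,.022),(255,0,0)),(box(.6457,.2194,np.radians(6.1),.04,.066,.005,.022),(0,255,0))]
t=pickle.load(open('a_top.pkl','rb'));s=pickle.load(open('a_side.pkl','rb'))
draw(t,B,(240,150,400,260),5,'pics/o1.png');draw(s,B,(245,170,385,280),5.5,'pics/o2.png')
E
```

```text
(no output)
```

View pics/o1.png

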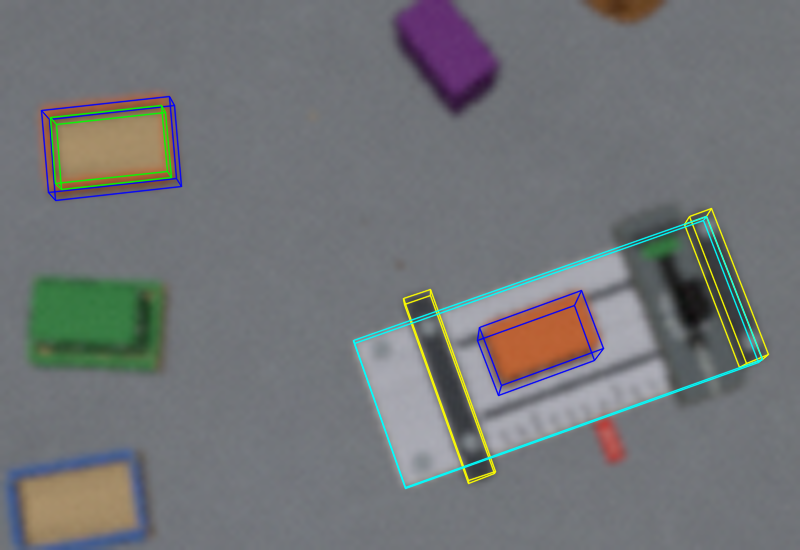

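View pics/o2.png

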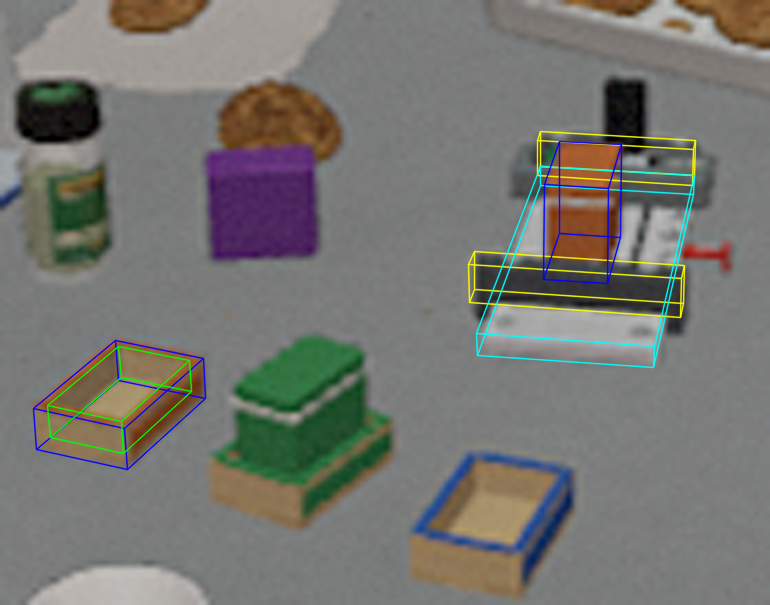

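Run:
```python
from ov import *
for n in('top','side'):
    d=pickle.load(open(f'a_{n}.pkl','rb'));W=world(d)
    hsv=cv2.cvtColor(d['pixels'],cv2.COLOR_RGB2HSV)
    x,y,z=W[...,0],W[...,1],W[...,2]
    for (a,b) in((.40,.1),(.6,.1),(.8,.1),(.4,-.2),(.6,-.2),(.4,.3),(.75,-.05)):
        m=(abs(x-a)<.03)&(abs(y-b)<.03); print(n,(a,b),m.sum(),np.round(np.nanmedian(z[m])*1000,1),end=' ')
    print()
    o=(hsv[...,0]>=3)&(hsv[...,0]<=16)&(hsv[...,1]>120)
    m=o&(abs(x-.52)<.06)&(abs(y+.03)<.06)
    print('blk',m.sum(),np.nanpercentile(W[m],[2,25,50,75,98],axis=0).round(4).tolist())
    mt=m&(z>.06); 
    c=cv2.minAreaRect((W[mt][:,:2]*1000).astype(np.float32)); print('top',mt.sum(),c, np.nanmedian(z[mt]))
    m=o&(abs(x-.645)<.06)&(abs(y-.22)<.06)&(z>.012); c=cv2.minAreaRect((W[m][:,:2]*1000).astype(np.float32)); print('hold',m.sum(),c,np.nanmedian(z[m]))
    m=(d['pixels'].max(-1)<60)&(abs(x-.54)<.06)&(abs(y+.11)<.06)&(z>.05); print('tab',m.sum(),np.nanmedian(W[m],0),W[m].min(0) if m.any() else 0,W[m].max(0) if m.any() else 0)
    p=d['pixels'].astype(int); m=(p[...,0]>120)&(p[...,1]<80)&(abs(x-.47)<.04)&(abs(y+.07)<.04); print('mark',m.sum(),np.nanmedian(W[m],0))
```

```text
top (0.4, 0.1) 440 0.9 top (0.6, 0.1) 398 1.3 top (0.8, 0.1) 217 103.6 top (0.4, -0.2) 435 1.1 top (0.6, -0.2) 393 1.2 top (0.4, 0.3) 420 1.1 top (0.75, -0.05) 434 3.5 
blk 247 [[0.5036, -0.0571, 0.0634], [0.5146, -0.0451, 0.0667], [0.523, -0.0314, 0.068], [0.5312, -0.0175, 0.0694], [0.5427, -0.0038, 0.0717]]
top 245 ((523.479736328125, -30.979595184326172), (32.20939254760742, 58.61662292480469), 19.48023796081543) 0.06797658734499223
hold 172 ((645.7586059570312, 219.93865966796875), (51.111595153808594, 74.36224365234375), 6.158207416534424) 0.023226288985852772
tab 55 [ 0.53982271 -0.11256907  0.08223615] [ 0.52869184 -0.12394932  0.05050962] [ 0.55111409 -0.10469307  0.08880107]
mark 8 [ 0.47817246 -0.07094661  0.01470798]
side (0.4, 0.1) 258 1.1 side (0.6, 0.1) 122 1.3 side (0.8, 0.1) 296 38.0 side (0.4, -0.2) 151 1.7 side (0.6, -0.2) 13 1.5 side (0.4, 0.3) 408 1.2 side (0.75, -0.05) 164 36.8 
blk 231 [[0.5, -0.0632, 0.0252], [0.5071, -0.0289, 0.0386], [0.515, -0.0082, 0.0543], [0.5226, -0.0031, 0.0677], [0.5373, 0.0026, 0.0702]]
top 115 ((522.3167724609375, -29.001285552978516), (32.168373107910156, 63.32331085205078), 18.749435424804688) 0.0677274284171584
hold 149 ((644.272216796875, 220.25857543945312), (51.29067611694336, 78.26808166503906), 6.710600852966309) 0.021944237582124382
tab 73 [ 0.53791125 -0.10939166  0.06693687] [ 0.52565202 -0.11981498  0.05020967] [ 0.5470279  -0.10298944  0.08284666]
mark 20 [ 0.46680605 -0.06961578  0.00989138]
```

```bash
cat >> h.py <<'E'
def q(deg): # tool down, tool y axis at world angle deg
    a=np.radians(deg+90)/2; return np.array([np.cos(a),np.sin(a),0,0])
def st(): print('t',round(r.current_t(),2),np.round(r.current_tool_pos(),4),'F',np.round(r.current_contact_force(),1),'op',round(r.current_opening(),3))
E
python3 - <<'E'
from h import *
for a in(19.5,199.5):
    print(a,r.inverse_kinematics([.523,-.0305,.13],q(a)), r.inverse_kinematics([.6455,.2195,.13],q(a-13.3)))
for a in(109.2,289.2): print(a,r.inverse_kinematics([.54,-.112,.13],q(a)))
E
```

```text
19.5 [-1.47127713e-01  4.69803540e-01  1.82439773e+00 -4.44089210e-16
  8.47391386e-01 -4.87466917e-01] [ 2.59525308e-01  7.17794822e-01  1.37302441e+00 -4.44089210e-16
  1.05077342e+00  1.51314895e-01]
199.5 [-1.47127713e-01  4.69803540e-01  1.82439773e+00 -4.44089210e-16
  8.47391386e-01  2.65412574e+00] None
109.2 [-2.88924688e-01  5.11380897e-01  1.75164345e+00 -4.44089210e-16
  8.78568309e-01 -2.19482423e+00]
289.2 [-2.88924688e-01  5.11380897e-01  1.75164345e+00 -4.44089210e-16
  8.78568309e-01  9.46768422e-01]
```

```bash
python3 - <<'E'
from h import *
r.move_to([.523,-.0305,.15],q(19.5)); st()
r.move_linear([.523,-.0305,.059],vel=.12); st()
r.set_gripper(0,40); st()
r.move_linear([.523,-.0305,.17],vel=.15); st(); snap('top','b');snap('side','b')
E
python3 -c "
import cv2
a=cv2.imread('pics/b_top.png')[130:270,230:420];b=cv2.imread('pics/b_side.png')[130:285,240:400]
cv2.imwrite('pics/b.png',cv2.hconcat([cv2.resize(a,(400,300)),cv2.resize(b,(400,300))]))"
```

```text
t 2.25 [ 0.5231 -0.0312  0.1502] F [0.1 0.5 0.7] op 1.0
t 3.16 [ 0.5234 -0.0306  0.0596] F [ 1.  -0.   0.9] op 1.002
t 3.68 [ 0.5233 -0.0305  0.0594] F [-0.1 -0.3  5. ] op 0.392
t 4.58 [ 0.5225 -0.0304  0.1691] F [ 0.1 -0.1 -1.2] op 0.391
```

View pics/b.png

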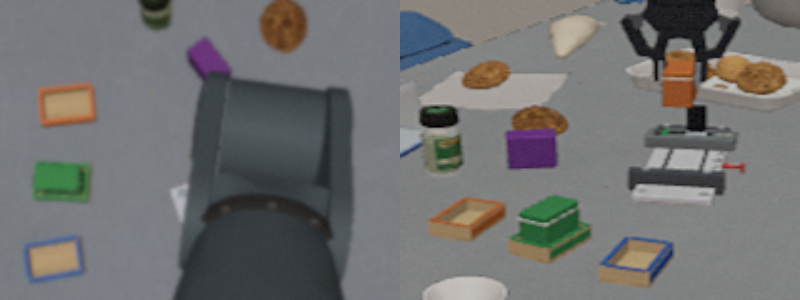

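The side view shows the orange block held between the jaws at about (680,83) in the composite, with the gauge bed clear. Next I place it.

```bash
python3 - <<'E'
from h import *
r.move_to([.6455,.2195,.15],q(6.2)); st()
r.move_linear([.6455,.2195,.080],vel=.12); st(); snap('side','c')
E
python3 -c "
import cv2
b=cv2.imread('pics/c_side.png')[150:270,200:360]
cv2.imwrite('pics/c.png',cv2.resize(b,(800,600),interpolation=cv2.INTER_CUBIC))"
```

```text
t 5.76 [0.6454 0.2184 0.1498] F [ 0.2 -0.1 -0. ] op 0.393
t 6.49 [0.646  0.2194 0.0807] F [-0.1  0.1 -0.8] op 0.391
```

View pics/c.png

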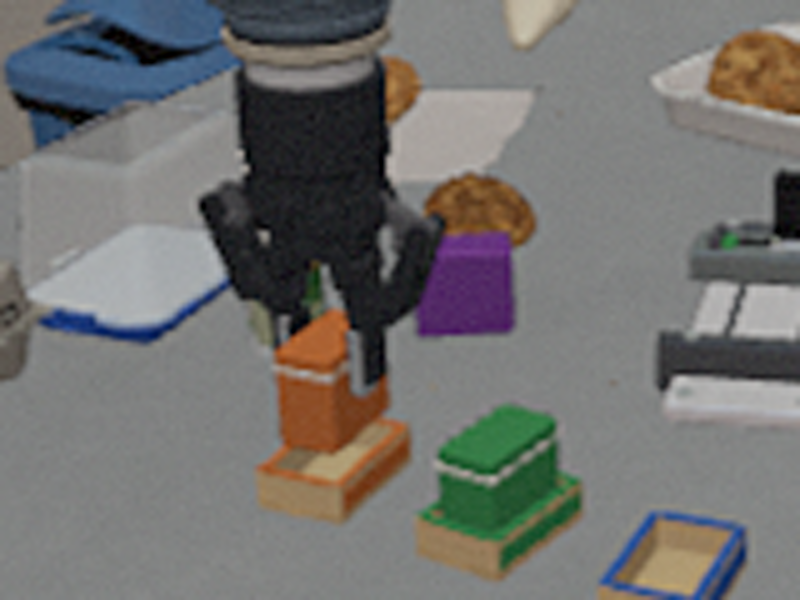

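The block (330,390) hangs above the orange holder (335,470) and is aligned with it. I lower it while watching the force.

Run:
```python
from h import *
for z in(.070,.066,.062,.058,.055,.053):
    r.move_linear([.6455,.2195,z],vel=.04); st()
    f=r.current_contact_force()
    if f[2]>8 or np.hypot(f[0],f[1])>8: print('contact'); break
```

```text
t 6.94 [0.6454 0.2195 0.0697] F [-0.4 -0.  -0.8] op 0.391
t 7.19 [0.6454 0.2195 0.0657] F [-0.2  0.1 -0.1] op 0.396
t 7.44 [0.6453 0.2194 0.0617] F [ 0.2 -0.4 -1.3] op 0.396
t 7.69 [0.6453 0.2194 0.0577] F [ 0.8 -0.1 -0.4] op 0.391
t 7.94 [0.6454 0.2195 0.0548] F [ 0.2 -0.  -1.4] op 0.392
t 8.19 [0.6454 0.2195 0.0529] F [ 0.1 -0.7 -0.4] op 0.39
```

Run:
```python
from h import *
r.set_gripper(.75); st()
r.move_linear([.6455,.2195,.17],vel=.2); st()
r.move_to([.40,-.25,.25],q(289.2)); r.set_gripper(.6); st()
snap('top','d');snap('side','d')
from ov import *
for n in('top','side'):
    d=pickle.load(open(f'd_{n}.pkl','rb'));W=world(d);hsv=cv2.cvtColor(d['pixels'],cv2.COLOR_RGB2HSV)
    m=(hsv[...,0]>=3)&(hsv[...,0]<=16)&(hsv[...,1]>120)&(abs(W[...,0]-.645)<.06)&(abs(W[...,1]-.22)<.06)&(W[...,2]>.05)
    print(n,m.sum(),cv2.minAreaRect((W[m][:,:2]*1000).astype(np.float32)),np.nanpercentile(W[m][:,2],[10,50,90]))
a=cv2.resize(cv2.imread('pics/d_top.png')[150:270,230:400],(425,300),interpolation=2);b=cv2.resize(cv2.imread('pics/d_side.png')[170:275,240:390],(429,300),interpolation=2)
cv2.imwrite('pics/d.png',cv2.vconcat([a,cv2.resize(b,(425,300))]))
```

```text
t 8.59 [0.6456 0.2195 0.0531] F [-0.9 -0.1 -0.3] op 0.751
t 9.32 [0.6449 0.2194 0.1687] F [-0.1  0.6  0.3] op 0.75
t 11.54 [ 0.4002 -0.2498  0.2499] F [-0.1  0.5  0.6] op 0.603
top 260 ((644.0902099609375, 218.93215942382812), (34.60055923461914, 60.40315246582031), 7.561794757843018) [0.05730028 0.06069465 0.0634409 ]
side 167 ((641.7540893554688, 220.42213439941406), (31.335683822631836, 59.798423767089844), 4.480210304260254) [0.05493397 0.06030489 0.06193616]
```

View pics/d.png

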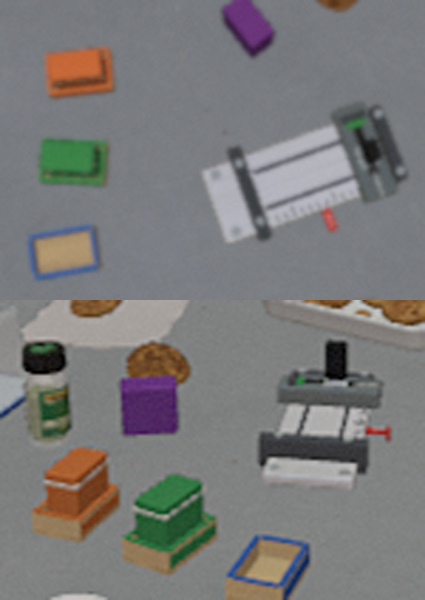

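The orange block sits in its holder, top at 60 mm, just like the green one. The next measurement is the white line and the mark.

Run:
```python
from h import *
a=cv2.resize(cv2.imread('pics/d_top.png')[205:250,340:400],None,fx=9,fy=9,interpolation=2)
b=cv2.resize(cv2.imread('pics/d_side.png')[175:235,330:385],None,fx=9,fy=9,interpolation=2)
cv2.imwrite('pics/e1.png',a);cv2.imwrite('pics/e2.png',b)
t=np.radians(19.2)
G=np.array([[np.cos(t),np.sin(t)],[-np.sin(t),np.cos(t)]]);o=np.array([.5261,-.0519])
for n in('top','side'):
    d=pickle.load(open(f'd_{n}.pkl','rb'));p=d['pixels'].astype(float);
    w=np.clip(p[...,0]-1.5*p[...,1:].max(-1),0,None); b=np.zeros_like(w); 
    if n=='top': b[225:250,350:375]=1
    else: b[205:230,360:385]=1
    w*=b; v,u=np.nonzero(w); ww=w[v,u]; c=(np.average(u,weights=ww),np.average(v,weights=ww))
    P=ray(d,np.array([c[0]]),np.array([c[1]]),.011)[0]; print(n,c,P,'gauge',(G@(P[:2]-o)).round(4))
```

```text
top (np.float64(361.3186646433991), np.float64(237.3770864946889)) [ 0.47123512 -0.07217457  0.011     ] gauge [-0.0585 -0.0011]
side (np.float64(372.9428255256363), np.float64(215.74990778310587)) [ 0.46716111 -0.06846767  0.011     ] gauge [-0.0611  0.0037]
```

View pics/e1.png

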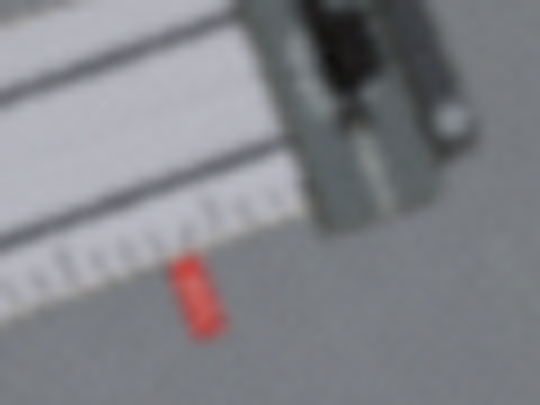

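View pics/e2.png

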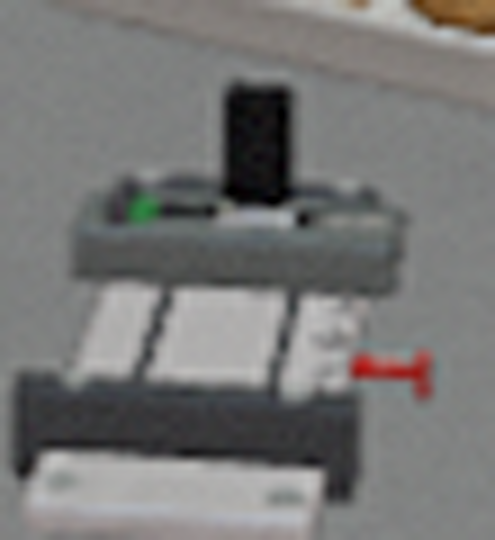

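```bash
cat > rect.py <<'E'
from h import *
t=np.radians(19.2);c,s=np.cos(t),np.sin(t);o=np.array([.5261,-.0519])
def rect(d,z,xs,ys,ch=None):
    Y,X=np.meshgrid(ys,xs); P=np.stack([o[0]+c*X-s*Y,o[1]+s*X+c*Y,np.full_like(X,z)],-1)
    q=proj(d,P.reshape(-1,3)).reshape(*X.shape,2).astype(np.float32)
    return cv2.remap(d['pixels'],q[...,0],q[...,1],cv2.INTER_CUBIC)
E
python3 - <<'E'
from rect import *
for n in('top',):
    d=pickle.load(open(f'd_{n}.pkl','rb'))
    xs=np.arange(.075,-.085,-.0004);ys=np.arange(.1,-.12,-.0004)
    ims=[rect(d,z,xs,ys)[...,::-1].copy() for z in(.034,.011)]
    for im in ims:
        for k in range(-12,11):
            j=int((.1-k*.01)/.0004)
            if 0<=j<im.shape[1]: cv2.line(im,(j,0),(j,8 if k else 20),(0,255,255),1)
    cv2.imwrite('pics/f.png',cv2.resize(cv2.vconcat(ims),None,fx=.75,fy=.75) )
    ys=np.arange(-.03,-.1,-.001)
    g=rect(d,.034,np.arange(-.040,-.054,-.001),ys).astype(float).mean((0,2)); print('line',[(int(round(y*1000)),int(v)) for y,v in zip(ys,g)])
    ys=np.arange(.015,-.016,-.001)
    g=rect(d,.011,np.arange(-.050,-.07,-.001),ys).astype(float).mean(0); print('mark',[(int(round(y*1000)),int(v[0]),int(v[1])) for y,v in zip(ys,g)])
    ys=np.arange(-.04,-.085,-.001)
    g=rect(d,.082,np.arange(.004,-.016,-.001),ys).astype(float).mean((0,2)); print('tab',[(int(round(y*1000)),int(v)) for y,v in zip(ys,g)])
E
```

```text
line [(-30, 150), (-31, 149), (-32, 147), (-33, 146), (-34, 147), (-35, 148), (-36, 149), (-37, 149), (-38, 147), (-39, 142), (-40, 133), (-41, 121), (-42, 109), (-43, 98), (-44, 90), (-45, 86), (-46, 85), (-47, 88), (-48, 91), (-49, 93), (-50, 95), (-51, 96), (-52, 97), (-53, 97), (-54, 96), (-55, 96), (-56, 96), (-57, 95), (-58, 96), (-59, 97), (-60, 100), (-61, 104), (-62, 110), (-63, 117), (-64, 122), (-65, 125), (-66, 124), (-67, 120), (-68, 114), (-69, 108), (-70, 103), (-71, 99), (-72, 98), (-73, 96), (-74, 95), (-75, 95), (-76, 95), (-77, 95), (-78, 96), (-79, 96), (-80, 96), (-81, 95), (-82, 95), (-83, 93), (-84, 91), (-85, 90), (-86, 90), (-87, 90), (-88, 91), (-89, 92), (-90, 94), (-91, 97), (-92, 100), (-93, 101), (-94, 103), (-95, 104), (-96, 105), (-97, 106), (-98, 108), (-99, 110)]
mark [(15, 122, 125), (14, 122, 125), (13, 122, 124), (12, 122, 124), (11, 121, 125), (10, 121, 124), (9, 122, 124), (8, 122, 121), (7, 125, 117), (6, 130, 110), (5, 139, 102), (4, 151, 95), (3, 163, 88), (2, 174, 85), (1, 182, 85), (0, 188, 86), (-1, 191, 88), (-2, 190, 88), (-3, 186, 88), (-4, 179, 88), (-5, 170, 90), (-6, 159, 95), (-7, 148, 101), (-8, 139, 108), (-9, 131, 115), (-10, 126, 120), (-11, 124, 122), (-12, 122, 124), (-13, 121, 124), (-14, 121, 124), (-15, 121, 125)]
tab [(-40, 92), (-41, 93), (-42, 97), (-43, 101), (-44, 107), (-45, 114), (-46, 120), (-47, 125), (-48, 125), (-49, 121), (-50, 112), (-51, 100), (-52, 84), (-53, 68), (-54, 51), (-55, 37), (-56, 27), (-57, 22), (-58, 21), (-59, 22), (-60, 24), (-61, 26), (-62, 28), (-63, 28), (-64, 29), (-65, 29), (-66, 30), (-67, 32), (-68, 35), (-69, 40), (-70, 47), (-71, 55), (-72, 62), (-73, 65), (-74, 65), (-75, 63), (-76, 61), (-77, 59), (-78, 58), (-79, 58), (-80, 59), (-81, 61), (-82, 62), (-83, 63), (-84, 64), (-85, 65)]
```

View pics/f.png

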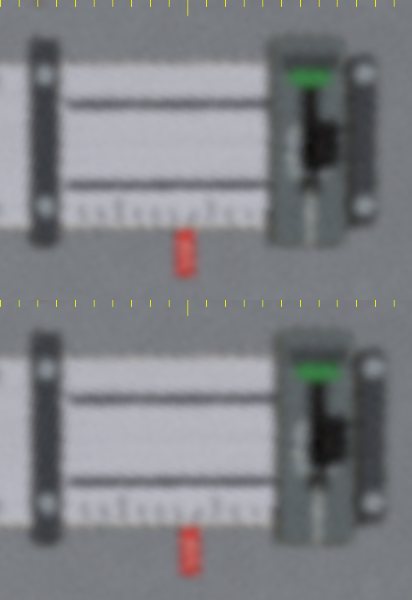

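```bash
cat >> rect.py <<'E'
def gp(x,y,z): return [o[0]+c*x-s*y,o[1]+s*x+c*y,z]
def tg(p): p=np.asarray(p)[:2]-o; return np.array([c*p[0]+s*p[1],-s*p[0]+c*p[1]])
E
python3 - <<'E'
from rect import *
r.move_to(gp(-.008,-.0637,.15),q(289.2)); st()
r.move_linear(gp(-.008,-.0637,.067),vel=.1); st(); print(tg(r.current_tool_pos()))
snap('side','g')
E
python3 -c "
import cv2
cv2.imwrite('pics/g.png',cv2.resize(cv2.imread('pics/g_side.png')[150:240,300:420],(800,600),interpolation=2))"
```

```text
t 12.52 [ 0.5393 -0.1155  0.1506] F [-0.3 -0.5 -0.1] op 0.603
t 13.5 [ 0.5398 -0.1148  0.0676] F [ 0.2 -0.2 -0.4] op 0.599
[-0.00772081 -0.06396375]
```

View pics/g.png

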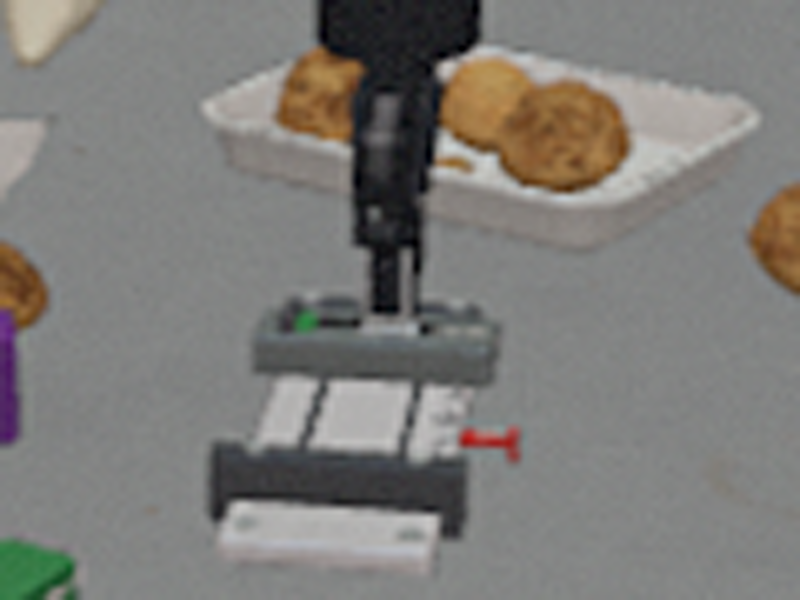

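```bash
python3 - <<'E'
from rect import *
r.set_gripper(0,60); st(); p0=r.current_tool_pos(); g0=tg(p0); print(g0); np.save('g0.npy',np.r_[g0,p0[2]])
z=p0[2]
for dy in(.01,.03,.05,.062):
    r.move_linear(gp(g0[0],g0[1]+dy,z),vel=.06); st(); print(tg(r.current_tool_pos())-g0)
snap('side','h');snap('top','h')
E
python3 -c "
import cv2
cv2.imwrite('pics/h.png',cv2.resize(cv2.imread('pics/h_side.png')[150:240,300:420],(800,600),interpolation=2))"
```

```text
t 13.97 [ 0.5397 -0.1149  0.0674] F [-1.2 -1.7  5.6] op 0.153
[-0.00783589 -0.06396601]
t 14.28 [ 0.5364 -0.1053  0.0674] F [-1.6 -1.3  1.9] op 0.158
[-1.17687656e-05  1.01459893e-02]
t 14.76 [ 0.5298 -0.0865  0.0674] F [-2.1 -2.4  2.7] op 0.156
[-3.33081465e-05  3.00341367e-02]
t 15.24 [ 0.5233 -0.0677  0.0674] F [-2.  -2.3  4.2] op 0.156
[1.06108240e-05 4.99166751e-02]
t 15.59 [ 0.5195 -0.0564  0.0674] F [-0.5 -2.9  2.5] op 0.156
[6.42408205e-05 6.18693716e-02]
```

View pics/h.png

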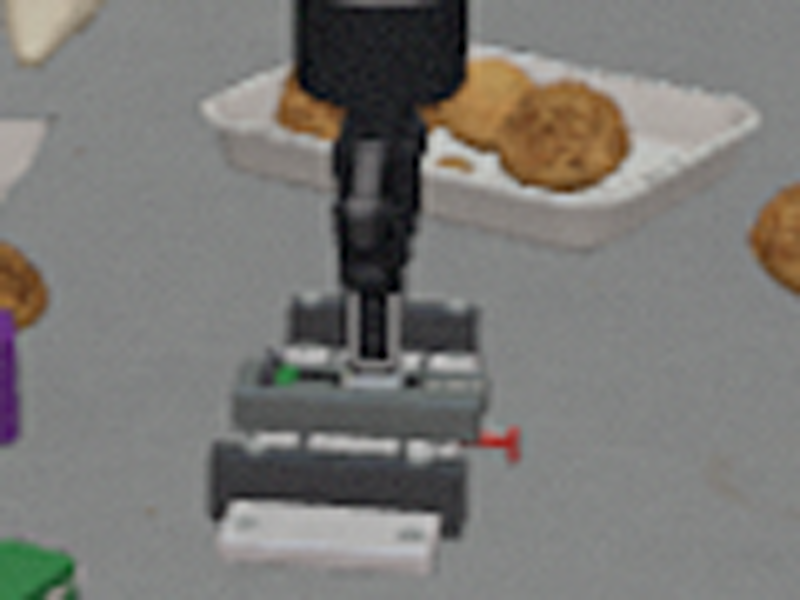

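View pics/h_top.png

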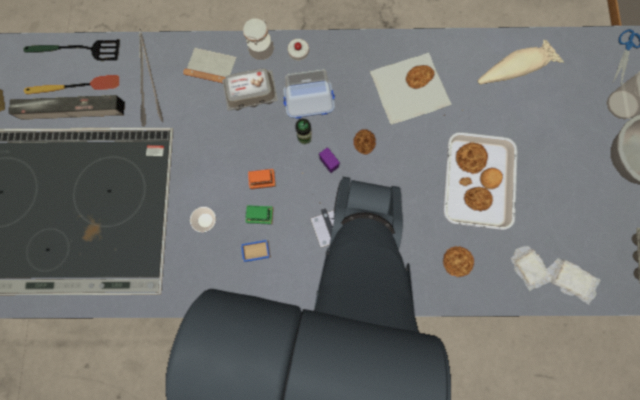

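Run:
```python
from rect import *
for tag,y0 in(('d',-.065),('g',-.065),('h',-.003)):
    d=pickle.load(open(f'{tag}_side.pkl','rb'))
    ys=np.arange(y0+.035,y0-.03,-.002)
    g=rect(d,.034,np.arange(-.032,-.05,-.001),ys).astype(float).mean((0,2)); print(tag,[(int(round(y*1000)),int(v)) for y,v in zip(ys,g)])
for tag in 'gh':
    d=pickle.load(open(f'{tag}_side.pkl','rb'))
    ys=np.arange(.03,-.03,-.002)
    for z in(.009,.011):
        g=rect(d,z,np.arange(-.058,-.063,-.001),ys).astype(float).mean(0); g=g[:,0]-g[:,1]; print(tag,'mark',z,np.sum(ys*np.clip(g-8,0,None))/np.sum(np.clip(g-8,0,None)),g.astype(int))
a=[]
for tag in 'gh':
    d=pickle.load(open(f'{tag}_side.pkl','rb'))
    a.append(cv2.resize(d['pixels'][195:225,340:385,::-1],None,fx=9,fy=9,interpolation=2))
cv2.imwrite('pics/i.png',cv2.vconcat(a))
```

```text
d [(-30, 84), (-32, 85), (-34, 85), (-36, 87), (-38, 90), (-40, 93), (-42, 96), (-44, 99), (-46, 101), (-48, 102), (-50, 102), (-52, 103), (-54, 105), (-56, 107), (-58, 109), (-60, 113), (-62, 119), (-64, 125), (-66, 128), (-68, 128), (-70, 123), (-72, 114), (-74, 105), (-76, 97), (-78, 90), (-80, 86), (-82, 84), (-84, 84), (-86, 84), (-88, 86), (-90, 90), (-92, 97), (-94, 106)]
g [(-30, 86), (-32, 86), (-34, 87), (-36, 89), (-38, 92), (-40, 95), (-42, 98), (-44, 101), (-46, 103), (-48, 104), (-50, 105), (-52, 106), (-54, 108), (-56, 111), (-58, 113), (-60, 118), (-62, 123), (-64, 129), (-66, 132), (-68, 131), (-70, 125), (-72, 117), (-74, 107), (-76, 98), (-78, 92), (-80, 88), (-82, 87), (-84, 87), (-86, 88), (-88, 90), (-90, 94), (-92, 100), (-94, 109)]
h [(32, 85), (30, 86), (28, 87), (26, 89), (24, 92), (22, 96), (20, 101), (18, 106), (16, 109), (14, 109), (12, 106), (10, 104), (8, 105), (6, 108), (4, 112), (2, 116), (0, 122), (-2, 127), (-4, 129), (-6, 127), (-8, 119), (-10, 107), (-12, 100), (-14, 102), (-16, 111), (-18, 125), (-20, 142), (-22, 158), (-24, 172), (-26, 181), (-28, 185), (-30, 183), (-32, 177)]
g mark 0.009 -0.0014799749687109177 [  0   0  -1  -2  -3  -6  -7  -8  -7  -9  -4  14  44  75 102 113 108  91
  71  52  35  18   3  -3  -5  -6  -7  -7  -4  -3]
g mark 0.011 0.0028241585404214908 [ -1  -1  -3  -6  -8  -8  -8  -8  -2  17  49  80 104 112 105  88  68  49
  32  16   2  -4  -5  -7  -7  -6  -4  -3  -2  -3]
h mark 0.009 -0.0018718493774673851 [ -3  -3  -2  -1  -1  -3  -5  -6  -5  -6  -2  14  42  72  98 110 108  95
  77  59  42  25   9   0  -4  -6  -8  -6  -4  -2]
h mark 0.011 0.002373449131513622 [ -2  -1  -1  -3  -5  -5  -5  -6   0  17  46  74  98 107 104  90  73  56
  39  23   7   0  -3  -6  -7  -5  -3  -2  -1  -2]
```

View pics/i.png

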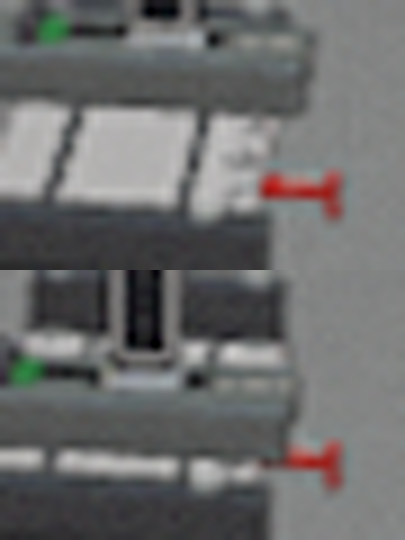

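```bash
python3 - <<'E'
from rect import *
g0=np.load('g0.npy')
r.move_linear(gp(g0[0],g0[1]+.0648,g0[2]),vel=.03); r.sleep(.6); st(); print(tg(r.current_tool_pos())-g0[:2])
snap('side','j'); d=pickle.load(open('j_side.pkl','rb'))
ys=np.arange(.012,-.012,-.001); g=rect(d,.034,np.arange(-.032,-.05,-.001),ys).astype(float).mean((0,2)); print([(int(round(y*1000)),int(v)) for y,v in zip(ys,g)])
# slide to close
for dx in(.01,.02,.026,.029):
    r.move_linear(gp(g0[0]+dx,g0[1]+.0648,g0[2]),vel=.05); st(); print(tg(r.current_tool_pos())-g0[:2])
    if np.linalg.norm(r.current_contact_force())>25: break
snap('side','k')
E
python3 -c "
import cv2
cv2.imwrite('pics/k.png',cv2.resize(cv2.imread('pics/k_side.png')[150:240,300:420],(800,600),interpolation=2))"
```

```text
t 16.54 [ 0.5185 -0.0538  0.0675] F [ 0.8 -5.1  2. ] op 0.16
[6.44133337e-05 6.47012972e-02]
[(12, 105), (11, 103), (10, 102), (9, 102), (8, 103), (7, 104), (6, 106), (5, 108), (4, 110), (3, 113), (2, 115), (1, 117), (0, 118), (-1, 120), (-2, 121), (-3, 121), (-4, 121), (-5, 121), (-6, 121), (-7, 120), (-8, 118), (-9, 116), (-10, 114), (-11, 114)]
t 16.94 [ 0.5283 -0.0502  0.0675] F [ 4.8 -1.4  1. ] op 0.161
[0.01050503 0.06483517]
t 17.29 [ 0.5377 -0.047   0.0675] F [ 3.7 -2.3  1.1] op 0.157
[0.02037098 0.06478652]
t 17.56 [ 0.5432 -0.0451  0.0675] F [ 2.5 -2.   2. ] op 0.155
[0.02619832 0.06477932]
t 17.81 [ 0.5444 -0.0444  0.0673] F [-7.3 -5.9  9.8] op 0.156
[0.02758624 0.06499417]
```

View pics/k.png

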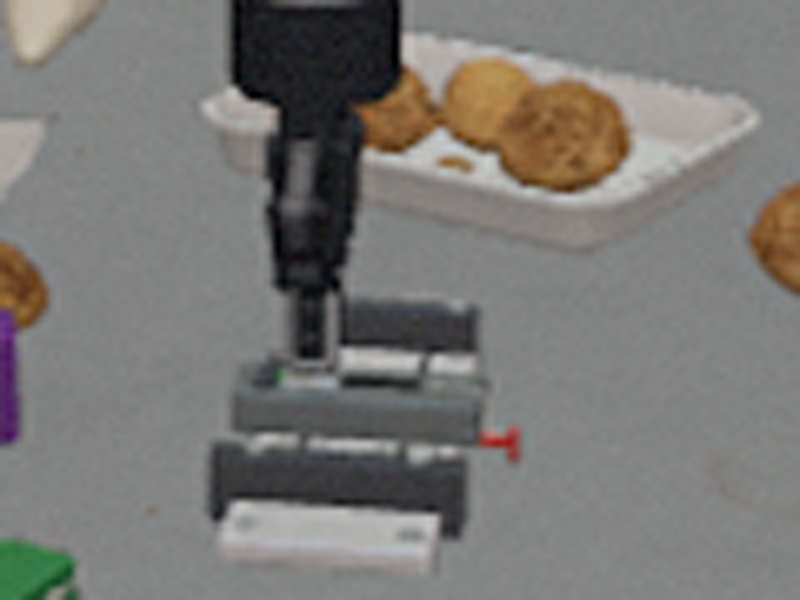

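Run:
```python
from rect import *
g0=np.load('g0.npy')
for dx in(.030,.0315,.033):
    r.move_linear(gp(g0[0]+dx,g0[1]+.0648,g0[2]),vel=.03); r.sleep(.3);st(); print(tg(r.current_tool_pos())-g0[:2])
    if np.linalg.norm(r.current_contact_force())>30: break
snap('side','l')
d=pickle.load(open('l_side.pkl','rb'))
for tag in 'jl':
    d=pickle.load(open(f'{tag}_side.pkl','rb'))
    ys=np.arange(.02,-.02,-.002); 
    for xx in((-.036,-.044),(-.044,-.052)):
        g=rect(d,.034,np.arange(*xx,-.001),ys).astype(float).mean((0,2)); print(tag,[(int(round(y*1000)),int(v)) for y,v in zip(ys,g)])
cv2.imwrite('pics/l.png',cv2.resize(d['pixels'][190:225,335:385,::-1],None,fx=14,fy=14,interpolation=2))
```

```text
t 18.41 [ 0.5445 -0.0443  0.0673] F [-12.5  -7.7  13.4] op 0.154
[0.02775297 0.06508934]
t 18.96 [ 0.5447 -0.044   0.0672] F [-20.5 -10.2  19.1] op 0.155
[0.02803945 0.06528149]
t 19.51 [ 0.545  -0.0437  0.0672] F [-26.6 -12.7  24.8] op 0.158
[0.02833936 0.06547449]
j [(20, 106), (18, 109), (16, 110), (14, 108), (12, 104), (10, 101), (8, 103), (6, 106), (4, 111), (2, 116), (0, 120), (-2, 122), (-4, 123), (-6, 123), (-8, 118), (-10, 114), (-12, 114), (-14, 122), (-16, 134), (-18, 147)]
j [(20, 103), (18, 107), (16, 110), (14, 110), (12, 108), (10, 105), (8, 105), (6, 108), (4, 112), (2, 116), (0, 119), (-2, 120), (-4, 120), (-6, 120), (-8, 120), (-10, 118), (-12, 117), (-14, 121), (-16, 132), (-18, 145)]
l [(20, 104), (18, 107), (16, 108), (14, 106), (12, 103), (10, 102), (8, 103), (6, 106), (4, 110), (2, 114), (0, 118), (-2, 120), (-4, 122), (-6, 121), (-8, 116), (-10, 111), (-12, 110), (-14, 118), (-16, 130), (-18, 145)]
l [(20, 102), (18, 105), (16, 107), (14, 107), (12, 106), (10, 105), (8, 107), (6, 111), (4, 116), (2, 120), (0, 122), (-2, 119), (-4, 114), (-6, 111), (-8, 110), (-10, 110), (-12, 114), (-14, 123), (-16, 136), (-18, 148)]
```

View pics/l.png

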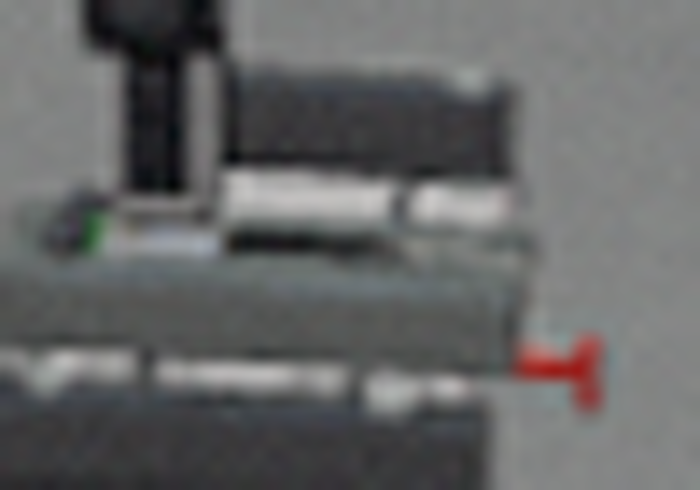

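Run:
```python
from rect import *
d=pickle.load(open('d_top.pkl','rb'))
xs=np.arange(.02,-.035,-.001)
g=rect(d,.082,xs,np.arange(-.060,-.067,-.001)).astype(float).mean((1,2)); print('tab x',[(int(round(x*1000)),int(v)) for x,v in zip(xs,g)])
xs=np.arange(.07,-.07,-.002)
g=rect(d,.034,xs,np.arange(-.05,-.054,-.001)).astype(float).mean((1,2)); print('leg x',[(int(round(x*1000)),int(v)) for x,v in zip(xs,g)])
st()
```

```text
tab x [(20, 82), (19, 81), (18, 81), (17, 82), (16, 82), (15, 83), (14, 83), (13, 83), (12, 82), (11, 82), (10, 80), (9, 78), (8, 75), (7, 69), (6, 60), (5, 51), (4, 42), (3, 35), (2, 31), (1, 28), (0, 26), (-1, 25), (-2, 25), (-3, 25), (-4, 26), (-5, 27), (-6, 27), (-7, 27), (-8, 27), (-9, 28), (-10, 28), (-11, 29), (-12, 28), (-13, 27), (-14, 26), (-15, 28), (-16, 33), (-17, 41), (-18, 52), (-19, 64), (-20, 76), (-21, 86), (-22, 92), (-23, 92), (-24, 89), (-25, 86), (-26, 84), (-27, 83), (-28, 83), (-29, 83), (-30, 85), (-31, 87), (-32, 90), (-33, 93), (-34, 95), (-35, 97)]
leg x [(70, 122), (68, 123), (66, 123), (64, 123), (62, 122), (60, 120), (58, 115), (56, 105), (54, 98), (52, 96), (50, 95), (48, 91), (46, 83), (44, 77), (42, 76), (40, 77), (38, 82), (36, 88), (34, 95), (32, 96), (30, 96), (28, 97), (26, 97), (24, 96), (22, 96), (20, 98), (18, 96), (16, 95), (14, 94), (12, 95), (10, 96), (8, 98), (6, 101), (4, 105), (2, 109), (0, 109), (-2, 104), (-4, 102), (-6, 106), (-8, 113), (-10, 111), (-12, 108), (-14, 108), (-16, 108), (-18, 104), (-20, 101), (-22, 99), (-24, 97), (-26, 98), (-28, 98), (-30, 97), (-32, 97), (-34, 96), (-36, 96), (-38, 96), (-40, 96), (-42, 97), (-44, 97), (-46, 97), (-48, 97), (-50, 96), (-52, 95), (-54, 96), (-56, 101), (-58, 113), (-60, 123), (-62, 123), (-64, 124), (-66, 125), (-68, 124)]
t 19.56 [ 0.545  -0.0438  0.0672] F [-27.  -13.   24.7] op 0.157
```

Run:
```python
from rect import *
g0=np.load('g0.npy')
r.move_linear(gp(g0[0]+.030,g0[1]+.0643,g0[2]),vel=.03); r.sleep(.6);st(); print(tg(r.current_tool_pos())-g0[:2])
snap('side','m'); snap('top','m')
for n in('top','side'):
    d=pickle.load(open(f'm_{n}.pkl','rb'));W=world(d);hsv=cv2.cvtColor(d['pixels'],cv2.COLOR_RGB2HSV)
    m=(hsv[...,0]>=3)&(hsv[...,0]<=16)&(hsv[...,1]>120)&(abs(W[...,0]-.645)<.06)&(abs(W[...,1]-.22)<.06)&(W[...,2]>.05)
    print(n,cv2.minAreaRect((W[m][:,:2]*1000).astype(np.float32)),np.nanmedian(W[m][:,2]))
cv2.imwrite('pics/m.png',cv2.resize(cv2.imread('pics/m_side.png')[150:270,230:400],(800,565),interpolation=2))
```

```text
t 20.41 [ 0.5447 -0.0448  0.0673] F [-11.8  -8.1  12.2] op 0.155
[0.02777041 0.06450675]
top ((644.4375, 218.5631103515625), (34.610477447509766, 60.336910247802734), 6.789039134979248) 0.06081967545579858
side ((642.251953125, 219.90487670898438), (31.3837890625, 59.812808990478516), 5.023493766784668) 0.06036218077046962
```

View pics/m.png

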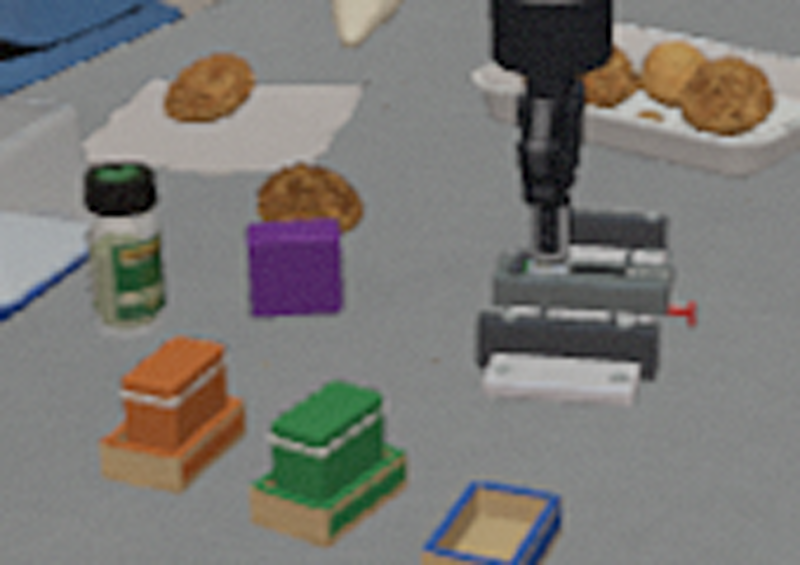

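Run:
```python
from h import *
r.hand_in(); st()
```

```text
the job is handed in; nothing more can be done
the job is handed in; nothing more can be done
```

I've handed the job in: the orange block is in its orange holder and the cam lever is closed. When I handed in, the gripper was still holding the lever with the leg at the mark. `hand_in` gave no verdict.

- **Block:** It went into the pocket without any contact force. Its top then measured about 60 mm in both cameras, which matches a block resting on the holder's floor. The two cameras put its centre within about 4 mm of where I had measured the pocket centre.
- **Leg:** I drew the leg 64.7 mm with the cam open and held it there for over half a second, then closed the cam. At hand-in it was 64.5 mm out.
- **Mark position:** The top camera put the mark about 64.1 mm from the start, and the side camera about 66 mm. The side view is coarse in that direction, so I chose a distance between the two. The arm hid the line from the top camera at the end, so its final position rests on the arm's own readings and that coarse side view. I expect it to be inside the 4 mm tolerance, but I couldn't confirm it directly.
- **Cam lever:** It came to a hard stop after 27.7 mm of travel. The top image showed it starting about 2 mm from fully open, so this fits fully closed. Pushing to 39 N moved it only about 0.6 mm further, so I eased off to about 19 N, with the grip set to 60 N.

The green block, spice jar, red mark and nearest bun looked unmoved in the last side picture. I did not measure them.

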